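# Pin the stop, drop in the spacer and hold the module home

### The job

Set the metal RF module to its spacing in the jig: first move the loose retaining pin from its stand fully down into the hole of the sliding stop, through its housing and nose bar, so that the stop cannot run back. Then stand the spacer upright on the jig bed in the gap between the module and the stops, on the side where the gap is already wide enough for it, and let go of it. Last, push the module with the fingers away from the robot until it sits square and flush against both the spacer and the nose of the pinned stop, and finish while still holding it firmly pressed there; leave the tape roll, the green board and the loose connector alone.

Things in the scene. Friction and masses are not known exactly. Their poses are not given: they have to be found in the camera images.
- jig: fixed aluminium bed plate 220 x 110 x 10 mm on the bench; origin at the centre of its underside, bed surface 10 mm above it. Its x axis points away from the robot, along the bed towards the two stops (it may be turned a little). Two low rails (5 mm high) run along the bed, inner faces at y = +-42.5 mm, x from -70 to +30 mm
- plain_stop: plain dark steel block 60 x 34 x 24 mm fixed on the jig bed at jig x = 75 mm, y = +21 or -21 mm (either side); origin at the centre of its underside on the bed, axes as the jig's. Its front face is at its x = -30 mm. The gap between this face and the module is 22 to 26 mm at the start: wide enough for the spacer
- sliding_stop: fixed housing of the other stop, 40 x 34 x 24 mm, beside the plain stop (it stands on the other side); origin on the bed, axes as the jig's; the housing spans its x = -10 to +30 mm and has a vertical hole at its x = +10 mm, y = 0
- pin_hole (a point): centre of the mouth of the pin hole on top of the sliding stop's housing, 24 mm above the bed (34 mm above the bench); hole 13 mm across in the housing, 12 mm in the nose bar inside, aligned at the start, down to the bed 24 mm below
- stop_nose: nose bar sliding in that housing; origin and axes as the housing's at the start. Its head, 34 mm wide, 22 mm high, has its front face at its x = -45 mm, 15 mm nearer the robot than the plain stop's, so its gap to the module (7 to 11 mm) is too narrow for the spacer. A weak spring (2.5 N) holds it forward; pushed, it runs back up to 20 mm, with the pin in 2.5 mm at most
- module: light metal box with a coaxial connector at each end, about 0.2 kg, lying loose on the jig bed between the rails; origin at the centre of its underside; body 48 mm along its x, 76 mm along its y, 20 mm high (connectors reach y = +-50 mm). Its +x face looks at the stops; its -x face is the one to push, at the middle
- spacer: steel spacer, standing loose on the bench; origin at the centre of its underside. Foot block 14 mm thick (its x) x 30 mm wide (its y) x 30 mm high, on it a square post 14 x 14 mm up to 56 mm high to grip. In the gap its 14 mm thickness lies along the jig's x. About 0.12 kg
- pin: steel retaining pin, upright in its stand; origin at the centre of its foot, z up. Shank 10 mm in diameter and 22 mm long with a chamfered foot, then a flange 19 mm in diameter (22 to 25 mm above the foot), then a round grip 14 mm in diameter up to 50 mm above the foot. Fully home, the flange rests on the housing. In the stand its foot is 8 mm above the bench. 0.05 kg
- pin_stand: fixed black block 40 x 60 x 30 mm with two holes, the pin in the one at its y = -15 mm; origin at the centre of its underside. To its left on the bench, between it and the arm's starting place, a flat test fixture stands with its lid raised: pass above it
- tape_roll: black roll of tape, 58 mm across, 19 mm high, lying flat; bystander
- board_green: green circuit board 58 x 94 x 16 mm; bystander
- coax_part: silver coaxial connector 20 x 45 x 17 mm; bystander
There are look-alikes about, which are no part of the job. What is shaped like the module but orange or purple is not meant.

How it is judged:
On the way, in this order (a step that is already met when the one before it is completed fails the run):
1. the pin is fully down in the hole of the sliding stop (horizontal distance between pin and pin_hole below 0.004 m and z of pin in the frame of pin_hole below -0.017 m and angle between pin's own z axis and vertical below 0.15 rad), for 0.2 s.
2. with the pin in, the spacer stands on the bed in the wide gap in front of the plain stop, let go (all of step 1 and x of spacer in the frame of plain_stop between -0.056 and -0.033 m and y of spacer in the frame of plain_stop between -0.015 and 0.015 m and z of spacer in the frame of plain_stop below 0.004 m and angle between spacer's own z axis and vertical below 0.12 rad and contact force between the fingers and spacer below 0.3 N), for 0.2 s.
At the end, for the whole second after the job is handed in: pin foot 17 mm or more down the hole, within 4 mm of its axis; spacer upright on the bed, back within 4 mm of the plain stop, 15 mm sideways; module flat, square within 0.06 rad, pressing spacer and nose with over 0.7 N each; fingers still push it with over 2.5 N (all of step 1 and x of spacer in the frame of plain_stop between -0.04 and -0.034 m and y of spacer in the frame of plain_stop between -0.015 and 0.015 m and z of spacer in the frame of plain_stop below 0.004 m and angle between spacer's own z axis and vertical below 0.12 rad and angle between the x axis of module and the x axis of jig, either way round below 0.06 rad and z of module in the frame of jig below 0.013 m and angle between module's own z axis and vertical below 0.06 rad and contact force between each of spacer, stop_nose and module above 0.7 N and contact force between spacer and plain_stop above 0.7 N and contact force between the fingers and module above 2.5 N); the arm keeps its last pose, push and grip.
It fails at once if the tape roll is moved by more than 25 mm (distance of tape_roll from where it was at the start of the episode above 0.025 m).
It fails at once if the board green is moved by more than 25 mm (distance of board_green from where it was at the start of the episode above 0.025 m).
It fails at once if the coax part is moved by more than 25 mm (distance of coax_part from where it was at the start of the episode above 0.025 m).
It also fails if it takes over 64 s, if anything falls off the work surface, if the arm or the gripper's body presses on something with over 40 N, if the wrist force passes 120 N, or if a joint passes its speed limit or range.

### The arm

A 6-joint arm with a two-finger parallel gripper is mounted at the origin on a cart in front of the work surface, level with it; the furniture and walls round the work are solid. World frame = base frame: x ahead of the robot, y to its left, z up, the work surface at z = 0. Lengths are in m, angles in rad, forces in N, time in s.
With the tool pointing down it reaches from about 0.25 to 0.775 m from the base axis. Payload 4 kg.
Tool frame: the origin (TCP) lies where the fingers leave the gripper's body, on its centre line; the fingertips stand 73 mm ahead of it and the grasp point (between the pads) lies 54 mm ahead of it; z points along the fingers, y is the direction in which the jaws open and shut (so a half turn about z gives the same grasp; the last joint's range is limited). The gripper opens to 85 mm and grips with 20 to 120 N. Pads are 22 mm wide; open, the fingers measure 114 mm over their backs; the gripper's body (76 mm by 85 mm) begins 54 mm behind the grasp point. The pads swing forward as they close: fully open they stand 13 mm farther back than shut.
Start: joints at [1.136, 0.087, 1.371, -0, 1.684, -0.103], TCP at [0.179, 0.52, 0.304] pointing down, gripper open.
Joint ranges: [-3.1, 3.1], [-0.76, 2.03], [0.27, 2.55], [-1.08, 4.22], [0.17, 2.65], [-2.57, 2.57]. Speed limits (rad/s): [2.79, 2.79, 3.14, 3.14, 3.14, 3.14].

### API

Orientations are given as a unit quaternion [x, y, z, w].
In Python, from station import ctrl gives the robot as it stands. The module is installed in compiled form; this text tells all that it offers.
- The arm moves only by the tool jog_arm, never from a script. Its argument "commands" is a list of rows, each a list of 3 entries, a list of its own where there are three numbers: the opening in per cent of the stroke, from 0 (shut) to 100 (fully open), then the shift along the tool's x, y, z in m, then the turn, a rotation vector about the tool's x, y, z in degrees. A call has exactly 5 rows; each row shifts and turns the pose as measured when the row begins, along the tool's axes as they then stand; what a row does not reach is not made up. A row lasts 1/10 s, in which the tool goes at most 50 mm and 8.59 degrees, less where a joint would pass 70% of its speed; a pose out of reach is approached as far as the arm can. A call with a gripper value outside its range is refused whole. The fingers move at their own pace and stop on an object; the grip force is fixed at half the most. Time passes only in rows, so rows that do not move let the fingers close, or fill a call up. It gives the time, the measured TCP pose, the force and the opening at its end, in the units of the state.
- ctrl.read_state(): the state, without advancing time (a new reading comes with each control period).
- ctrl.read_camera(name): name is "scene" or "top" or "wrist"; returns a dict with "frame" (384x512x3 uint8, red, green, blue), "mtx" (3x3 intrinsics, pixels), "k1" (the pictures are not rectified: a ray, as slopes to the right and down, at radius r is drawn at 1 + k1 r^2 times it, then the intrinsics apply), "cam_to_world" (4x4, takes a point from camera to world coordinates); the wrist camera has in their place "T_tool_cam" (4x4, takes a point from camera to tool coordinates, whose origin is the TCP and whose axes are the flange's). Camera axes: x right, y down, z forward; pixel columns grow to the right and rows downward; lengths in m; the calibration is good to about 2 mm. A picture is of the moment at which its call begins: read the wrist's pose just before it. There is no depth.
- ctrl.hand_in(): hands the job in, once; it reports no verdict.
The state is a dict: "time": time; "joint_positions": joint angles; "qvel": joint speeds; "tau": joint torques, N m; "eef_pos": TCP position; "orientation": TCP orientation; "contact_force": force on the tool from outside, world axes, zero at the start; "torque": the same for the moment, N m; "grip_width": finger opening in m.
Only numpy, scipy, OpenCV 4.12 (cv2) and the standard library are available. Lean on these libraries where they do the work, as an engineer would, in place of code of your own. Each camera call takes 0.05 s, during which the arm holds its last target. There are 200 camera calls.

## Working session

There is one attempt and no reset: what is moved stays moved. The work goes in short steps, Python scripts to look and compute and a tool call to move; the robot and the scene stay as the last step left them, time stands still between calls to the robot, and variables do not carry over. Pictures are saved under pics/ and viewed, about 8 in all and at most 12, crops included, and the job is handed in when it is done.

Besides the shell and the picture viewer there is one more tool, called after ">>>" as name(argument=value, ...), one argument or row to a line, values as JSON. jog_arm: Moves the arm, as the interface text tells. Its arguments: {"type":"object","properties":{"commands":{"type":"array"}},"required":["commands"]}

```bash
mkdir -p pics; cat > h.py <<'E'
import numpy as np, cv2
from station import ctrl
from scipy.spatial.transform import Rotation as R
def grab(name):
    s=ctrl.read_state(); c=ctrl.read_camera(name)
    if 'cam_to_world' in c: T=np.array(c['cam_to_world'])
    else:
        W=np.eye(4);W[:3,:3]=R.from_quat(s['orientation']).as_matrix();W[:3,3]=s['eef_pos']
        T=W@np.array(c['T_tool_cam'])
    return dict(frame=np.array(c['frame']),K=np.array(c['mtx']),k1=c['k1'],T=T)
def save(n,c):
    np.savez(f'{n}.npz',**c)
def load(n): return dict(np.load(f'{n}.npz'))
def ray(c,uv):
    K=c['K'];d=np.array([float(c['k1']),0,0,0,0])
    p=cv2.undistortPoints(np.array([[uv]],float),K,d)[0,0]
    v=c['T'][:3,:3]@np.array([p[0],p[1],1]);return c['T'][:3,3],v
def atz(c,uv,z):
    o,v=ray(c,uv);return o+v*(z-o[2])/v[2]
def tri(c1,u1,c2,u2):
    o1,v1=ray(c1,u1);o2,v2=ray(c2,u2)
    t=np.linalg.lstsq(np.c_[v1,-v2],o2-o1,rcond=None)[0]
    a=o1+v1*t[0];b=o2+v2*t[1];return (a+b)/2,np.linalg.norm(a-b)
def proj(c,P):
    Ti=np.linalg.inv(c['T']);r,_=cv2.Rodrigues(Ti[:3,:3])
    return cv2.projectPoints(np.atleast_2d(np.array(P,float)),r,Ti[:3,3],c['K'],np.array([float(c['k1']),0,0,0,0]))[0][:,0]
def out(n,im,f=1):
    cv2.imwrite(f'pics/{n}.png',cv2.resize(im[...,::-1],None,fx=f,fy=f,interpolation=cv2.INTER_CUBIC))
E
python3 - <<'E'
from h import *
for n in('top','scene'):
    c=grab(n);save(n,c);out(n,c['frame'],1.5);print(n,c['T'].round(3).tolist(),c['K'].round(1).tolist(),c['k1'])
s=ctrl.read_state();print(s)
E
```

```text
top [[0.027, -0.989, 0.142, 0.346], [-0.999, -0.029, -0.014, 0.011], [0.018, -0.142, -0.99, 0.929], [0.0, 0.0, 0.0, 1.0]] [[350.8, 0.0, 259.0], [0.0, 350.8, 191.6], [0.0, 0.0, 1.0]] -0.06949364361685273
scene [[0.273, -0.761, 0.589, -0.197], [-0.962, -0.214, 0.169, -0.172], [-0.003, -0.613, -0.79, 0.911], [0.0, 0.0, 0.0, 1.0]] [[403.0, 0.0, 250.6], [0.0, 403.0, 186.4], [0.0, 0.0, 1.0]] -0.06782908622470764
{'time': 0.1, 'joint_positions': array([ 1.13588427e+00,  8.79178636e-02,  1.37211269e+00, -2.47414941e-05,
        1.68359324e+00, -1.03110739e-01]), 'qvel': array([-3.01202048e-04,  1.40244323e-04, -3.68065821e-03, -7.93124499e-05,
        1.30907291e-03, -1.19168754e-03]), 'tau': array([ 1.79744729e-03, -3.53016901e+01, -3.14218354e+01, -2.11420124e-04,
        7.91994156e-03, -6.18604219e-06]), 'eef_pos': array([0.17905004, 0.51972377, 0.30283107]), 'orientation': array([ 1.65141966e-01,  9.86269284e-01, -9.82315139e-04, -2.58066305e-04]), 'contact_force': array([-0.2415412 ,  0.6086231 , -0.39517581]), 'torque': array([-0.03478466,  0.02957366,  0.00752278]), 'grip_width': 0.08517494746199519}
```

View pics/top.png

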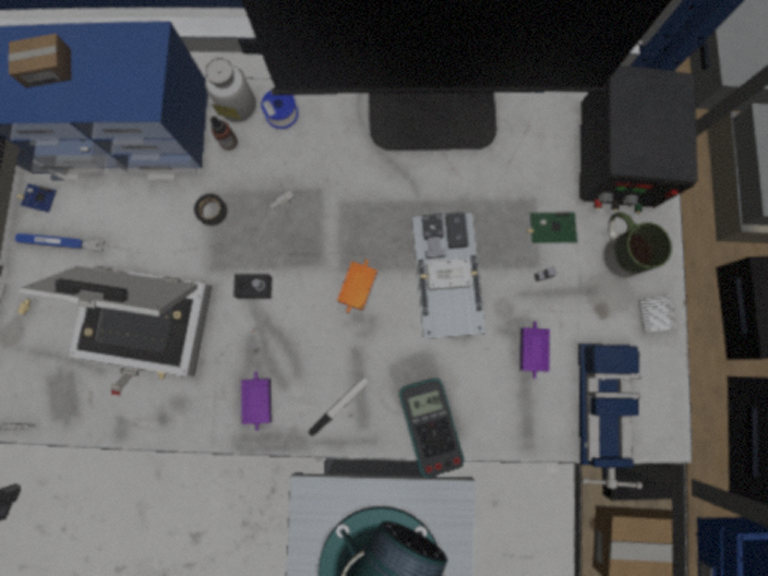

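View pics/scene.png

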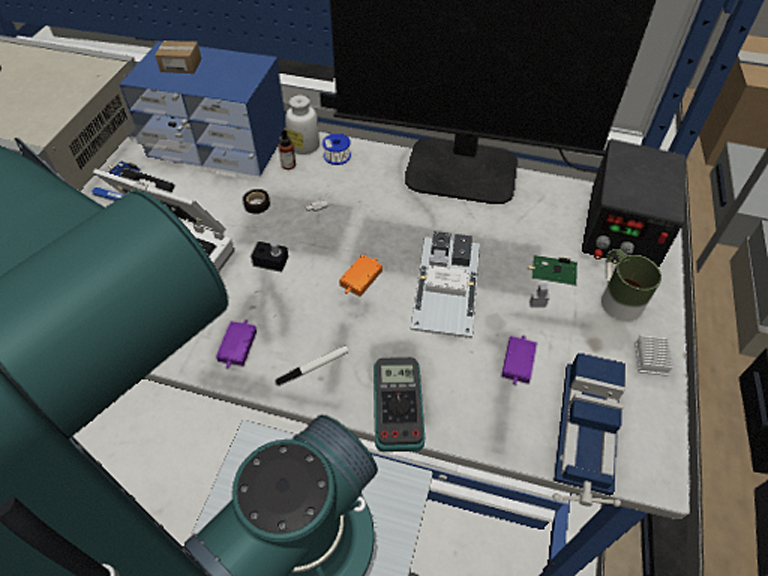

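The top view (at 1.5x) shows the jig at about (448,275) and the pin stand at (252,286), with the pin at (258,284). The spacer is at (545,273) and the silver module at (449,275). Look-alikes for the module are orange (357,286) and purple (535,350) and (256,400). For the spacer the coax part at (282,199) could be confused, and for the pin the second stand hole at (245,285). Next is one composite close crop to check the choice.

```bash
python3 - <<'E'
from h import *
t=load('top');s=load('scene')
def crop(c,x,y,w,h,f): return cv2.resize(c['frame'][y:y+h,x:x+w],(w*f,h*f),interpolation=cv2.INTER_CUBIC)
# top jig 270..330,138..228 ; f=5
a=crop(t,270,138,60,90,5)   #300x450
b=crop(s,270,150,60,90,5)
d=np.vstack([crop(t,150,175,40,30,5),crop(s,160,155,40,30,5),crop(t,345,170,40,30,5)])
im=np.hstack([a,b,d]);print(im.shape);out('crop',im)
def g(u,v,z): return atz(t,(u/1.5,v/1.5),z).round(3)
print('stand',g(252,286,.03),'pin',g(258,284,.05),'spacer',g(545,272,.05),'jig',g(448,280,.01),'stopL',g(432,225,.034),'fixture lid',g(30,290,.1),g(190,290,.1))
E
```

```text
(450, 800, 3)
stand [0.471 0.234 0.03 ] pin [0.472 0.22  0.05 ] spacer [ 0.507 -0.269  0.05 ] jig [ 0.495 -0.107  0.01 ] stopL [ 0.587 -0.075  0.034] fixture lid [0.444 0.583 0.1  ] [0.452 0.316 0.1  ]
```

View pics/crop.png

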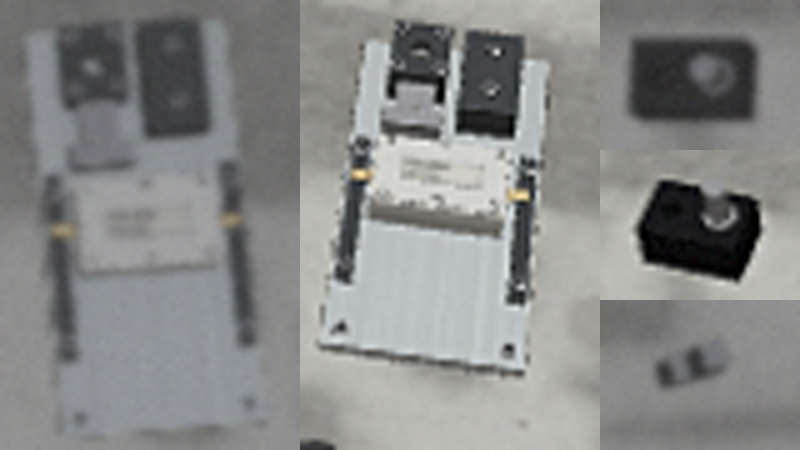

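The crop confirms the left (+y) stop has the light nose and hole, so it is the sliding one, and the right one is the plain stop. The pin is in the stand's right hole, and the spacer stands at about (545,273). I'll compute the jig pose and a jog helper.

```bash
cat >> h.py <<'E'
def plan(target,yaw_y,n=5):
    """target TCP world, yaw_y = desired world angle (deg) of tool y; prints tool-frame shift and z turn per row"""
    s=ctrl.read_state();M=R.from_quat(s['orientation']);m=M.as_matrix()
    d=m.T@(np.array(target)-s['eef_pos'])
    b=np.radians(yaw_y);Y=np.array([np.cos(b),np.sin(b),0]);Z=np.array([0,0,-1.]);X=np.cross(Y,Z)
    rv=(M.inv()*R.from_matrix(np.c_[X,Y,Z])).as_rotvec(degrees=True)
    print('t',round(s['time'],2),'at',s['eef_pos'].round(4),'F',s['contact_force'].round(1),'w',round(s['grip_width'],4),'tool-y yaw',np.degrees(np.arctan2(m[1,1],m[0,1])).round(2))
    print('shift tot',d.round(4),'per row',(d/n).round(4),'turn tot',rv.round(2),'per row',(rv/n).round(2))
E
python3 - <<'E'
from h import *
t=load('top');s=load('scene')
o=np.array([270,138])
A={k:atz(t,np.array(v)/5+o,.01) for k,v in dict(FL=(27,32),NL=(60,435),NR=(268,428),FR=(225,20)).items()}
for k in A: print(k,A[k].round(4))
d=A['FL']-A['NL'];print(np.degrees(np.arctan2(d[1],d[0])),np.linalg.norm(d))
d=A['FR']-A['NR'];print(np.degrees(np.arctan2(d[1],d[0])),np.linalg.norm(d))
print(tri(t,np.array([92,66])/5+o,s,np.array([122,50])/5+np.array([270,150])),'hole')
# pin top
print('pin',tri(t,(150+(712-600)/5,175+70/5),s,(160+(714-600)/5,155+(188-150)/5)))
print('spacer top',atz(t,(345+(722-600)/5,170+(352-300)/5),.056), atz(t,(345+(662-600)/5,170+(378-300)/5),.03))
print(np.array(ctrl.read_camera('wrist')['T_tool_cam']).round(3))
plan((.30,.25,.30),94)
E
```

```text
FL [ 0.6084 -0.0425  0.01  ]
NL [ 0.3916 -0.0642  0.01  ]
NR [ 0.3982 -0.1737  0.01  ]
FR [ 0.6188 -0.1501  0.01  ]
5.720048673317419 0.21783821728258293
6.106125623939652 0.22187902405100404
(array([ 0.5853263 , -0.07763141,  0.03238101]), np.float64(0.0038497264653558553)) hole
pin (array([0.47143425, 0.21832035, 0.05530371]), np.float64(0.0021310775419465747))
spacer top [ 0.50883196 -0.28261606  0.056     ] [ 0.49880187 -0.25901218  0.03      ]
[[ 0.    -0.944 -0.329  0.085]
 [ 1.     0.    -0.    -0.   ]
 [ 0.    -0.329  0.944 -0.071]
 [ 0.     0.     0.     1.   ]]
t 0.15 at [0.179  0.5198 0.303 ] F [ 1.4  0.7 -0.1] w 0.0854 tool-y yaw 70.99
shift tot [-0.2022 -0.2157  0.0033] per row [-0.0404 -0.0431  0.0007] turn tot [ -0.1   -0.03 -23.01] per row [-0.02 -0.01 -4.6 ]
```

>>> jog_arm(
  commands=[
    [100, [-0.034, -0.036, 0], [0, 0, -3.8]],
    [100, [-0.034, -0.036, 0], [0, 0, -3.8]],
    [100, [-0.034, -0.036, 0], [0, 0, -3.8]],
    [100, [-0.034, -0.036, 0], [0, 0, -3.8]],
    [100, [-0.034, -0.036, 0], [0, 0, -3.8]],
  ],
)

```text
time: 0.65
eef_pos: [0.3099, 0.3103, 0.2989]
orientation: [-0.013, 1.0, -0.003, -0.002]
contact_force: [1.6, 0.2, 0.4]
grip_width: 0.0855
```

```bash
python3 -c "
from h import *
plan((.471,.2185,.22),95.9)"
```

```text
t 0.65 at [0.3099 0.3103 0.2989] F [1.6 0.2 0.4] w 0.0855 tool-y yaw 91.5
shift tot [-0.159  -0.0955  0.0786] per row [-0.0318 -0.0191  0.0157] turn tot [-0.3  -0.29 -4.4 ] per row [-0.06 -0.06 -0.88]
```

>>> jog_arm(
  commands=[
    [100, [-0.01, -0.045, 0], [0, 0, -1]],
    [100, [-0.022, -0.042, 0], [0, 0, -1]],
    [100, [-0.042, -0.008, 0.025], [0, 0, -1]],
    [100, [-0.042, 0, 0.025], [0, 0, -1]],
    [100, [-0.042, 0, 0.025], [0, 0, 0]],
  ],
)

```text
time: 1.15
eef_pos: [0.4768, 0.2171, 0.2286]
orientation: [-0.046, 0.999, -0.001, 0.005]
contact_force: [-0.4, 0.7, 0.1]
grip_width: 0.0853
```

```bash
python3 -c "
from h import *
plan((.471,.2185,.20),95.9)
c=grab('wrist');save('w1',c);out('w1',c['frame'])
plan((.471,.2185,.20),95.9)"
```

```text
t 1.15 at [0.4768 0.2171 0.2286] F [-0.4  0.7  0.1] w 0.0853 tool-y yaw 95.31
shift tot [0.0059 0.002  0.0285] per row [0.0012 0.0004 0.0057] turn tot [-0.15  0.55 -0.59] per row [-0.03  0.11 -0.12]
t 1.2 at [0.4809 0.2165 0.2198] F [ 3.2 -1.2 -6.3] w 0.0852 tool-y yaw 95.19
shift tot [0.0097 0.003  0.0198] per row [0.0019 0.0006 0.004 ] turn tot [-0.37  0.09 -0.71] per row [-0.07  0.02 -0.14]
```

View pics/w1.png

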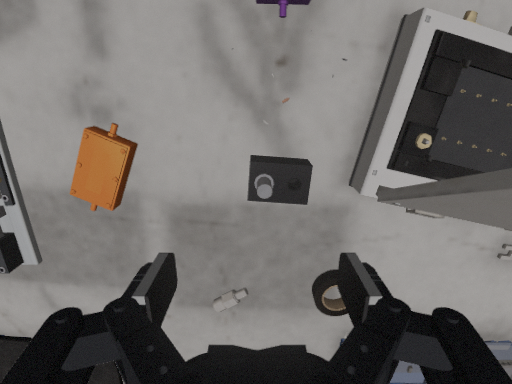

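```bash
python3 - <<'E'
from h import *
c=load('w1');t=load('top');s=load('scene')
g=cv2.cvtColor(c['frame'],cv2.COLOR_RGB2GRAY)[140:215,235:325]
p=atz(c,(264,189),.058);print(p)
for z in(.058,.033,.03): print(z,proj(c,[[.4714,.2183,z],p*[1,1,0]+[0,0,z]]).round(1).tolist())
print(tri(c,(264,189),s,(160+114/5,155+38/5)),tri(c,(264,189),t,(150+112/5,175+70/5)))
# stand corners top: (250,156),(310,160)?,(309,187),(248,184)
for q in((250,156),(311,162)): print(q,atz(c,q,.03).round(4))
out('w1c',c['frame'][130:220,220:340],5)
E
```

```text
[0.4706694  0.22240529 0.058     ]
0.058 [[259.3, 189.4], [264.0, 189.0]]
0.033 [[259.1, 181.1], [263.5, 180.8]]
0.03 [[259.1, 180.2], [263.4, 179.9]]
(array([0.47370805, 0.22202004, 0.05106731]), np.float64(0.0021049597879624384)) (array([0.47514657, 0.22212567, 0.04038861]), np.float64(0.0035116720001261066))
(250, 156) [0.4484 0.2074 0.03  ]
(311, 162) [0.4487 0.2658 0.03  ]
```

View pics/w1c.png

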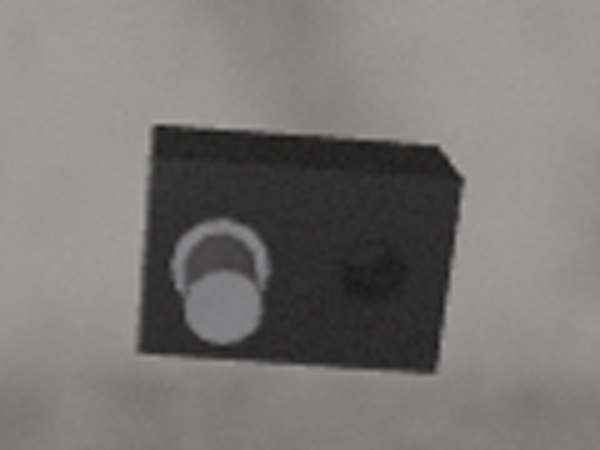

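The crop shows the pin's grip top at (264.6,191.6) and its flange at (264.2,183.2) in full-frame pixels. It is upright in the stand's right-hand hole.

```bash
python3 - <<'E'
from h import *
c=load('w1');s=load('scene')
print(atz(c,(264.6,191.6),.058),atz(c,(264.2,183.2),.033))
print(tri(c,(264.6,191.6),s,(160+114/5,155+38/5)))
plan((.4725,.2215,.107),95.9)
E
```

```text
[0.47302922 0.22317805 0.058     ] [0.47302715 0.22336267 0.033     ]
(array([0.47705876, 0.22340714, 0.04729007]), np.float64(0.0010818535201204522))
t 1.2 at [0.4809 0.2165 0.2198] F [ 3.2 -1.2 -6.3] w 0.0852 tool-y yaw 95.19
shift tot [0.0081 0.0065 0.1128] per row [0.0016 0.0013 0.0226] turn tot [-0.37  0.09 -0.71] per row [-0.07  0.02 -0.14]
```

>>> jog_arm(
  commands=[
    [100, [0.004, 0.004, 0.025], [0, 0, -0.4]],
    [100, [0.004, 0.003, 0.025], [0, 0, -0.3]],
    [100, [0, 0, 0.02], [0, 0, 0]],
    [100, [0, 0, 0.01], [0, 0, 0]],
    [100, [0, 0, 0], [0, 0, 0]],
  ],
)

```text
time: 1.7
eef_pos: [0.4725, 0.2207, 0.1298]
orientation: [-0.05, 0.999, -0.005, -0.006]
contact_force: [-0.1, -1.1, 0.3]
grip_width: 0.0853
```

```bash
python3 - <<'E'
from h import *
plan((.473,.2225,.107),95.9)
E
```

```text
t 1.7 at [0.4725 0.2207 0.1298] F [-0.1 -1.1  0.3] w 0.0853 tool-y yaw 95.71
shift tot [-0.001   0.002   0.0227] per row [-0.0002  0.0004  0.0045] turn tot [-0.56 -0.69 -0.2 ] per row [-0.11 -0.14 -0.04]
```

>>> jog_arm(
  commands=[
    [100, [0, 0.002, 0.012], [-0.5, -0.7, 0]],
    [100, [0, 0, 0.011], [0, 0, 0]],
    [20, [0, 0, 0], [0, 0, 0]],
    [5, [0, 0, 0], [0, 0, 0]],
    [0, [0, 0, 0], [0, 0, 0]],
  ],
)

```text
time: 2.2
eef_pos: [0.4742, 0.2235, 0.1108]
orientation: [-0.05, 0.999, 0.0, 0.004]
contact_force: [-0.6, -0.0, -0.1]
grip_width: 0.0437
```

>>> jog_arm(
  commands=[
    [0, [0, 0, 0], [0, 0, 0]],
    [0, [0, 0, 0], [0, 0, 0]],
    [0, [0, 0, 0], [0, 0, 0]],
    [0, [0, 0, 0], [0, 0, 0]],
    [0, [0, 0, 0], [0, 0, 0]],
  ],
)

```text
time: 2.7
eef_pos: [0.4753, 0.2238, 0.113]
orientation: [-0.05, 0.999, 0.001, 0.006]
contact_force: [0.1, 0.2, -0.0]
grip_width: 0.0108
```

```bash
python3 - <<'E'
from h import *
plan((.473,.2225,.107),95.9)
E
```

```text
t 2.7 at [0.4753 0.2238 0.113 ] F [ 0.1  0.2 -0. ] w 0.0108 tool-y yaw 95.72
shift tot [ 0.0025 -0.001   0.006 ] per row [ 0.0005 -0.0002  0.0012] turn tot [ 0.07  0.65 -0.18] per row [ 0.01  0.13 -0.04]
```

>>> jog_arm(
  commands=[
    [0, [0, 0, 0], [0, 0, 0]],
    [0, [0, 0, 0], [0, 0, 0]],
    [0, [0, 0, 0], [0, 0, 0]],
    [0, [0, 0, 0], [0, 0, 0]],
    [0, [0, 0, 0], [0, 0, 0]],
  ],
)

```text
time: 3.2
eef_pos: [0.4751, 0.2236, 0.1126]
orientation: [-0.05, 0.999, 0.001, 0.005]
contact_force: [0.4, -0.7, 0.6]
grip_width: 0.0107
```

```bash
python3 - <<'E'
from h import *
plan((.473,.2225,.107),95.9)
c=grab('wrist');save('w2',c);out('w2',c['frame'][150:384,100:412],2)
s=grab('scene');save('s2',s)
plan((.473,.2225,.107),95.9)
E
```

```text
t 3.2 at [0.4751 0.2236 0.1126] F [ 0.4 -0.7  0.6] w 0.0107 tool-y yaw 95.72
shift tot [ 0.0023 -0.0009  0.0055] per row [ 0.0005 -0.0002  0.0011] turn tot [ 0.06  0.6  -0.18] per row [ 0.01  0.12 -0.04]
t 3.3 at [0.4751 0.2237 0.1126] F [0.4 0.5 0.1] w 0.0105 tool-y yaw 95.73
shift tot [ 0.0022 -0.001   0.0056] per row [ 0.0004 -0.0002  0.0011] turn tot [ 0.06  0.6  -0.17] per row [ 0.01  0.12 -0.03]
```

View pics/w2.png

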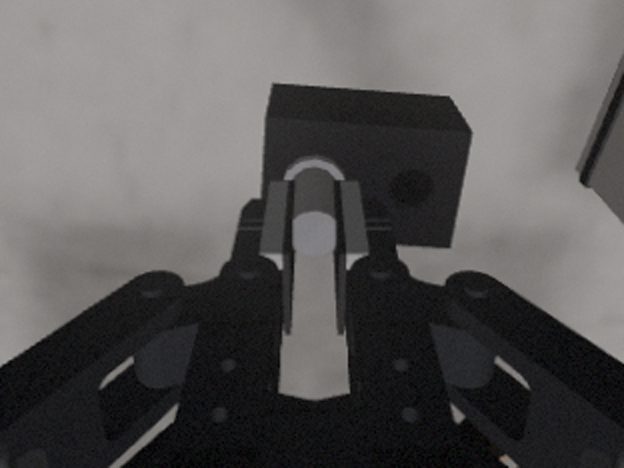

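The picture shows the pin's grip (315,232 in the crop) held squarely between the pads, with the flange (315,165) just below them. I'll lift it.

>>> jog_arm(
  commands=[
    [0, [0, 0, -0.02], [0, 0.3, 0]],
    [0, [0, 0, -0.03], [0, 0.3, 0]],
    [0, [0, 0, -0.035], [0, 0, 0]],
    [0, [0, 0, -0.015], [0, 0, 0]],
    [0, [0, 0, 0], [0, 0, 0]],
  ],
)

```text
time: 3.8
eef_pos: [0.4749, 0.2234, 0.2144]
orientation: [-0.05, 0.999, 0.0, -0.0]
contact_force: [-0.2, -0.7, 0.3]
grip_width: 0.0108
```

```bash
python3 - <<'E'
from h import *
plan((.53,-.08,.20),95.9)
E
```

```text
t 3.8 at [0.4749 0.2234 0.2144] F [-0.2 -0.7  0.3] w 0.0108 tool-y yaw 95.72
shift tot [-0.0246 -0.3074  0.0142] per row [-0.0049 -0.0615  0.0028] turn tot [ 0.04 -0.04 -0.18] per row [ 0.01 -0.01 -0.04]
```

>>> jog_arm(
  commands=[
    [0, [-0.003, -0.03, 0], [0, 0, 0]],
    [0, [-0.003, -0.035, 0], [0, 0, 0]],
    [0, [-0.003, -0.035, 0], [0, 0, 0]],
    [0, [-0.003, -0.035, 0], [0, 0, 0]],
    [0, [-0.003, -0.035, 0], [0, 0, 0]],
  ],
)

```text
time: 4.3
eef_pos: [0.506, 0.0549, 0.2094]
orientation: [-0.055, 0.998, 0.001, -0.002]
contact_force: [0.6, -0.2, -1.1]
grip_width: 0.0107
```

>>> jog_arm(
  commands=[
    [0, [-0.002, -0.035, 0], [0, 0, 0]],
    [0, [-0.002, -0.035, 0.004], [0, 0, 0]],
    [0, [-0.002, -0.03, 0.004], [0, 0, 0]],
    [0, [0, -0.015, 0.003], [0, 0, 0]],
    [0, [0, 0, 0], [0, 0, 0]],
  ],
)

```text
time: 4.8
eef_pos: [0.5224, -0.0674, 0.1899]
orientation: [-0.052, 0.999, 0.002, -0.007]
contact_force: [0.2, 1.3, -0.7]
grip_width: 0.0111
```

```bash
python3 - <<'E'
from h import *
plan((.53,-.08,.20),95.9)
c=grab('wrist');save('w3',c);out('w3',c['frame'],1.5)
plan((.53,-.08,.20),95.9)
E
```

```text
t 4.8 at [ 0.5224 -0.0674  0.1899] F [ 0.2  1.3 -0.7] w 0.0111 tool-y yaw 95.93
shift tot [-0.0061 -0.0133 -0.0102] per row [-0.0012 -0.0027 -0.002 ] turn tot [ 0.26 -0.82  0.03] per row [ 0.05 -0.16  0.01]
t 4.85 at [ 0.5223 -0.0664  0.19  ] F [ 0.6 -0.2  0. ] w 0.0105 tool-y yaw 95.98
shift tot [-0.0061 -0.0143 -0.0102] per row [-0.0012 -0.0029 -0.002 ] turn tot [ 0.29 -0.83  0.08] per row [ 0.06 -0.17  0.02]
```

View pics/w3.png

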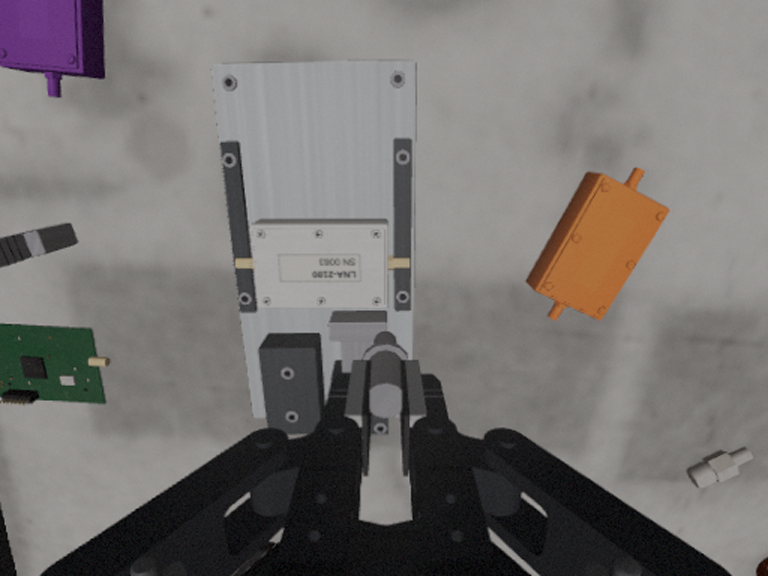

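The view shows the jig with near corners at (216,65) and (416,62), the module at (320,262) and the plain stop at (290,380). The held pin's foot at (385,340) covers the hole, so I'll step aside in +y to see both.

```bash
python3 - <<'E'
from h import *
plan((.588-.005,-.077+.05,.165),95.9)
c=load('w3')
pts={(216,65):(-.11,-.055,.01),(416,62):(-.11,.055,.01),(238,142):(-.07,-.0425,.015),(394,139):(-.07,.0425,.015),(254,312):(.03,-.0425,.015),(396,310):(.03,.0425,.015)}
J=np.array(list(pts.values()));W=np.array([atz(c,np.array(k)/1.5,v[2]) for k,v in pts.items()])
A=J[:,:2]-J[:,:2].mean(0);B=W[:,:2]-W[:,:2].mean(0)
a=np.arctan2((A[:,0]*B[:,1]-A[:,1]*B[:,0]).sum(),(A*B).sum());r=np.array([[np.cos(a),-np.sin(a)],[np.sin(a),np.cos(a)]])
t=W[:,:2].mean(0)-r@J[:,:2].mean(0)
print('jig',t,np.degrees(a),'res',((J[:,:2]@r.T+t-W[:,:2])*1e3).round(1).tolist(),'hole',r@[.085,.021]+t)
E
```

```text
t 4.85 at [ 0.5223 -0.0664  0.19  ] F [ 0.6 -0.2  0. ] w 0.0105 tool-y yaw 95.98
shift tot [-0.0648  0.0327  0.0242] per row [-0.013   0.0065  0.0048] turn tot [ 0.29 -0.83  0.08] per row [ 0.06 -0.17  0.02]
jig [ 0.50636256 -0.10544857] 6.204882016613668 res [[-0.5, -2.3], [-0.8, 1.1], [-0.5, 0.4], [0.1, 0.4], [0.3, 1.2], [1.3, -0.8]] hole [ 0.58859485 -0.07538445]
```

>>> jog_arm(
  commands=[
    [0, [-0.02, 0.012, 0], [0.3, -0.8, 0.1]],
    [0, [-0.02, 0.012, 0.006], [0, 0, 0]],
    [0, [-0.02, 0.01, 0.008], [0, 0, 0]],
    [0, [-0.005, 0, 0.008], [0, 0, 0]],
    [0, [0, 0, 0], [0, 0, 0]],
  ],
)

```text
time: 5.35
eef_pos: [0.5832, -0.0192, 0.1647]
orientation: [-0.053, 0.999, 0.001, -0.002]
contact_force: [0.6, -0.9, -0.8]
grip_width: 0.0106
```

```bash
python3 - <<'E'
from h import *
plan((.5905,-.0745,.16),96.1)
c=grab('wrist');save('w4',c);print(proj(c,[.5885,-.0755,.034]))
u,v=proj(c,[.5885,-.0755,.034])[0].astype(int)
print(u,v);x0=u-60;y0=v-70;print(x0,y0);out('w4',c['frame'][y0:y0+120,x0:x0+160],5)
plan((.5905,-.0745,.16),96.1)
E
```

```text
t 5.35 at [ 0.5832 -0.0192  0.1647] F [ 0.6 -0.9 -0.8] w 0.0106 tool-y yaw 96.09
shift tot [-0.0014 -0.0557  0.0045] per row [-0.0003 -0.0111  0.0009] turn tot [ 0.18 -0.22 -0.01] per row [ 0.04 -0.04 -0.  ]
[[181.97238792 213.88560526]]
181 213
121 143
t 5.4 at [ 0.5832 -0.0193  0.1654] F [-1.  -0.2 -0.8] w 0.011 tool-y yaw 96.07
shift tot [-0.0014 -0.0557  0.0052] per row [-0.0003 -0.0111  0.001 ] turn tot [ 0.19 -0.16 -0.03] per row [ 0.04 -0.03 -0.01]
```

View pics/w4.png

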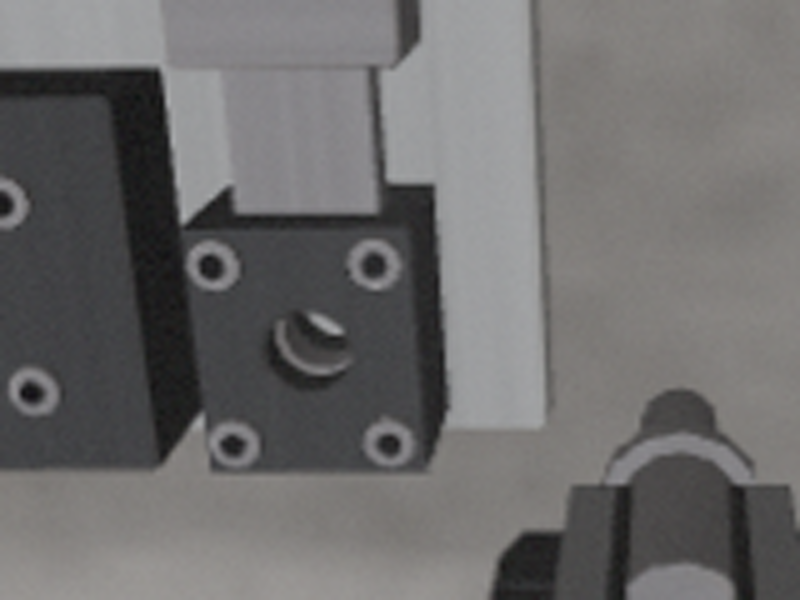

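The housing top is clearly visible, with the hole centre at about (308,352) in the crop, (182.6,213.4) in the frame. The pin's foot is at about (680,424) and its flange at about (680,505), right of the hole.

```bash
python3 - <<'E'
from h import *
c=load('w4');tcp=np.array([.5832,-.0192,.1647])
h=atz(c,(182.6,213.4),.034)
f=atz(c,(257,227.8),.0601);g=atz(c,(257,244),.085)
print('hole',h,'foot',f,'flange',g,'foot-tcp',f-tcp,g-tcp)
# refine with shank size: pix radius
print(proj(c,[f,f+[0,.005,0],g+[0,.0095,0],g]))
d=h-f;d[2]=0;print('need',d)
s=ctrl.read_state();plan(s['eef_pos']+d,96.1)
E
```

```text
hole [ 0.58804794 -0.07503052  0.034     ] foot [ 0.58169843 -0.01893023  0.0601    ] flange [ 0.58041114 -0.01916066  0.085     ] foot-tcp [-0.00150157  0.00026977 -0.1046    ] [-2.78885554e-03  3.93427418e-05 -7.97000000e-02]
[[257.         227.8       ]
 [264.39083057 228.50623704]
 [272.99799102 245.48668588]
 [257.         244.        ]]
need [ 0.0063495  -0.05610029  0.        ]
t 5.4 at [ 0.5832 -0.0193  0.1654] F [-1.  -0.2 -0.8] w 0.011 tool-y yaw 96.07
shift tot [-0.0004 -0.0565 -0.0002] per row [-0.0001 -0.0113 -0.    ] turn tot [ 0.19 -0.16 -0.03] per row [ 0.04 -0.03 -0.01]
```

>>> jog_arm(
  commands=[
    [0, [-0.001, -0.02, 0], [0, 0, 0]],
    [0, [0, -0.02, 0], [0, 0, 0]],
    [0, [0, -0.012, 0], [0, 0, 0]],
    [0, [0, -0.003, 0], [0, 0, 0]],
    [0, [0, 0, 0], [0, 0, 0]],
  ],
)

```text
time: 5.9
eef_pos: [0.5876, -0.0747, 0.1666]
orientation: [-0.054, 0.999, 0.002, -0.002]
contact_force: [-0.4, -0.8, -0.8]
grip_width: 0.0108
```

```bash
python3 - <<'E'
from h import *
plan((.590,-.0753,.146),96.1)
E
```

```text
t 5.9 at [ 0.5876 -0.0747  0.1666] F [-0.4 -0.8 -0.8] w 0.0108 tool-y yaw 96.15
shift tot [-0.0024 -0.0009  0.0206] per row [-0.0005 -0.0002  0.0041] turn tot [ 0.23 -0.21  0.05] per row [ 0.05 -0.04  0.01]
```

>>> jog_arm(
  commands=[
    [0, [-0.002, -0.001, 0.01], [0.2, -0.2, 0]],
    [0, [-0.001, 0, 0.01], [0, 0, 0]],
    [0, [0, 0, 0.003], [0, 0, 0]],
    [0, [0, 0, 0], [0, 0, 0]],
    [0, [0, 0, 0], [0, 0, 0]],
  ],
)

```text
time: 6.4
eef_pos: [0.59, -0.0732, 0.1407]
orientation: [-0.055, 0.999, 0.001, -0.001]
contact_force: [-0.2, -0.1, -1.1]
grip_width: 0.0108
```

```bash
python3 - <<'E'
from h import *
plan((.590,-.0753,.130),96.1)
E
```

```text
t 6.4 at [ 0.59   -0.0732  0.1407] F [-0.2 -0.1 -1.1] w 0.0108 tool-y yaw 96.25
shift tot [ 0.0002 -0.0021  0.0107] per row [ 0.     -0.0004  0.0021] turn tot [ 0.12 -0.09  0.15] per row [ 0.02 -0.02  0.03]
```

>>> jog_arm(
  commands=[
    [0, [0, -0.002, -0.001], [0, 0, 0]],
    [0, [0, 0, 0], [0, 0, 0]],
    [0, [0, 0, 0], [0, 0, 0]],
    [0, [0, 0, 0.004], [0, 0, 0]],
    [0, [0, 0, 0.004], [0, 0, 0]],
  ],
)

```text
time: 6.9
eef_pos: [0.5912, -0.0752, 0.1351]
orientation: [-0.055, 0.998, 0.001, 0.001]
contact_force: [0.1, -0.1, -0.7]
grip_width: 0.011
```

```bash
python3 - <<'E'
from h import *
plan((.590,-.0753,.130),96.1)
E
```

```text
t 6.9 at [ 0.5912 -0.0752  0.1351] F [ 0.1 -0.1 -0.7] w 0.011 tool-y yaw 96.28
shift tot [0.0012 0.0001 0.0051] per row [0.0002 0.     0.001 ] turn tot [0.05 0.09 0.18] per row [0.01 0.02 0.04]
```

>>> jog_arm(
  commands=[
    [0, [0.001, 0, 0.003], [0, 0, 0]],
    [0, [0, 0, 0.004], [0, 0, 0]],
    [0, [0, 0, 0.004], [0, 0, 0]],
    [0, [0, 0, 0.004], [0, 0, 0]],
    [0, [0, 0, 0], [0, 0, 0]],
  ],
)

```text
time: 7.4
eef_pos: [0.5899, -0.0752, 0.1175]
orientation: [-0.055, 0.999, 0.001, 0.0]
contact_force: [1.3, 0.2, -1.7]
grip_width: 0.011
```

```bash
python3 - <<'E'
from h import *
plan((.590,-.0753,.115),96.1)
E
```

```text
t 7.4 at [ 0.5899 -0.0752  0.1175] F [ 1.3  0.2 -1.7] w 0.011 tool-y yaw 96.27
shift tot [-0.0001 -0.0001  0.0025] per row [-0.     -0.      0.0005] turn tot [0.09 0.05 0.17] per row [0.02 0.01 0.03]
```

Sliding in freely. I'll go the last ~3 mm, then release.

>>> jog_arm(
  commands=[
    [0, [0, 0, 0.002], [0, 0, 0]],
    [0, [0, 0, 0.002], [0, 0, 0]],
    [0, [0, 0, 0.001], [0, 0, 0]],
    [0, [0, 0, 0.001], [0, 0, 0]],
    [0, [0, 0, 0], [0, 0, 0]],
  ],
)

```text
time: 7.9
eef_pos: [0.5905, -0.0753, 0.1166]
orientation: [-0.055, 0.998, 0.0, 0.002]
contact_force: [-0.3, -0.9, -1.3]
grip_width: 0.0108
```

>>> jog_arm(
  commands=[
    [20, [0, 0, 0], [0, 0, 0]],
    [40, [0, 0, -0.002], [0, 0, 0]],
    [40, [0, 0, 0], [0, 0, 0]],
    [40, [0, 0, 0], [0, 0, 0]],
    [40, [0, 0, 0], [0, 0, 0]],
  ],
)

```text
time: 8.4
eef_pos: [0.5903, -0.0754, 0.1172]
orientation: [-0.055, 0.998, 0.0, 0.001]
contact_force: [0.1, 0.7, -0.8]
grip_width: 0.0341
```

```bash
python3 - <<'E'
from h import *
plan((.590,-.0753,.20),96.1)
E
```

```text
t 8.4 at [ 0.5903 -0.0754  0.1172] F [ 0.1  0.7 -0.8] w 0.0341 tool-y yaw 96.28
shift tot [ 0.0001  0.0002 -0.0828] per row [ 0.      0.     -0.0166] turn tot [0.04 0.12 0.18] per row [0.01 0.02 0.04]
```

>>> jog_arm(
  commands=[
    [40, [0, 0, -0.03], [0, 0, 0]],
    [40, [0, 0, -0.035], [0, 0, 0]],
    [70, [0, -0.02, -0.03], [0, 0, 0]],
    [100, [0.02, -0.04, -0.01], [0, 0, 0]],
    [100, [0.022, -0.042, 0], [0, 0, 0]],
  ],
)

```text
time: 8.9
eef_pos: [0.5603, -0.1788, 0.2234]
orientation: [-0.06, 0.998, 0.001, -0.001]
contact_force: [-0.0, 0.0, -0.1]
grip_width: 0.0764
```

```bash
python3 - <<'E'
from h import *
plan((.50,-.268,.21),96.1)
E
```

```text
t 8.9 at [ 0.5603 -0.1788  0.2234] F [-0.   0.  -0.1] w 0.0764 tool-y yaw 96.9
shift tot [ 0.0705 -0.0814  0.0133] per row [ 0.0141 -0.0163  0.0027] turn tot [ 0.16 -0.08  0.8 ] per row [ 0.03 -0.02  0.16]
```

>>> jog_arm(
  commands=[
    [100, [0.018, -0.022, 0.002], [0, 0, 0.5]],
    [100, [0.018, -0.022, 0], [0, 0, 0.3]],
    [100, [0.018, -0.022, 0], [0, 0, 0]],
    [100, [0.01, -0.01, 0], [0, 0, 0]],
    [100, [0, 0, 0], [0, 0, 0]],
  ],
)

```text
time: 9.4
eef_pos: [0.5013, -0.2696, 0.223]
orientation: [-0.049, 0.999, -0.0, 0.001]
contact_force: [0.3, -0.5, -0.0]
grip_width: 0.0853
```

```bash
python3 - <<'E'
from h import *
plan((.50,-.268,.21),96.1)
c=grab('wrist');save('w5',c);s=grab('scene');save('s5',s)
u,v=proj(c,[.505,-.268,.03])[0].astype(int);x0,y0=u-40,v-40;print(x0,y0)
u2,v2=proj(s,[.588,-.075,.04])[0].astype(int);print('scene',u2-40,v2-30)
j,k=proj(c,[.588,-.075,.04])[0].astype(int);print('jig in wrist',j,k)
A=cv2.resize(c['frame'][y0:y0+80,x0:x0+80],(480,480),interpolation=cv2.INTER_CUBIC)
B=cv2.resize(s['frame'][v2-30:v2+90,u2-40:u2+40],(320,480),interpolation=cv2.INTER_CUBIC)
out('w5',np.hstack([A,B]))
plan((.50,-.268,.21),96.1)
E
```

```text
t 9.4 at [ 0.5013 -0.2696  0.223 ] F [ 0.3 -0.5 -0. ] w 0.0853 tool-y yaw 95.66
shift tot [0.0011 0.0018 0.013 ] per row [0.0002 0.0004 0.0026] turn tot [-0.06  0.07 -0.44] per row [-0.01  0.01 -0.09]
218 152
scene 253 127
jig in wrist 428 284
t 9.5 at [ 0.5024 -0.2682  0.223 ] F [0.  0.1 0.9] w 0.0854 tool-y yaw 95.79
shift tot [0.0024 0.0004 0.0129] per row [0.0005 0.0001 0.0026] turn tot [-0.02  0.11 -0.31] per row [-0.    0.02 -0.06]
```

View pics/w5.png

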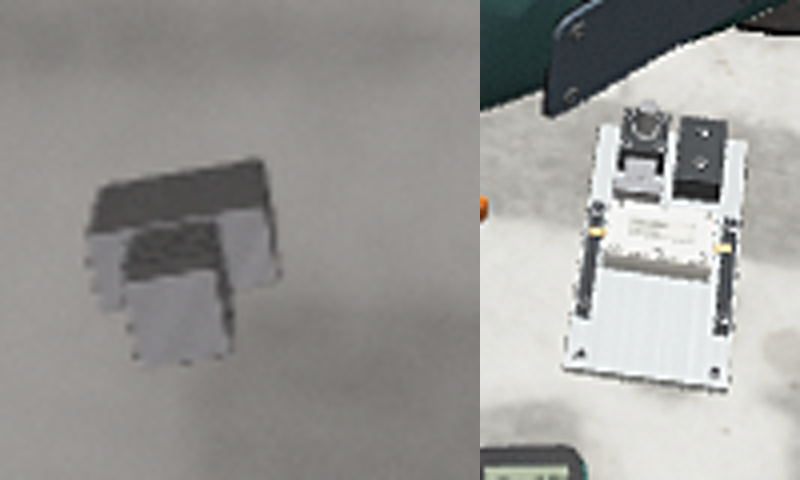

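The left crop shows the spacer standing with its post top centred at about (179,316) and its foot's long direction tilted. The right crop shows the pin home, its flange ring on the sliding stop's housing at (648,122).

```bash
python3 - <<'E'
from h import *
c=load('w5');s=load('s5');t=load('top')
f=lambda p:np.array(p)/6+[218,152]
T=[atz(c,f(p),.056) for p in((127,285),(217,268),(232,350),(138,362))]
F=[atz(c,f(p),.03) for p in((87,235),(268,205),(280,282),(105,308))]
for n,Q in(('top',T),('foot',F)):
    Q=np.array(Q);print(n,Q.mean(0).round(4),[np.linalg.norm(Q[i]-Q[i-1]).round(4) for i in range(4)])
    for a,b in((0,1),(3,2)): d=Q[b]-Q[a];print(' dir y',np.degrees(np.arctan2(d[1],d[0])).round(1))
print(tri(c,f((179,316)),t,(345+(718-600)/5,170+(354-300)/5)))
d=F[1]-F[0];
E
```

```text
top [ 0.5086 -0.2772  0.056 ] [np.float64(0.0123), np.float64(0.0135), np.float64(0.0131), np.float64(0.0141)]
 dir y 107.0
 dir y 103.5
foot [ 0.5085 -0.277   0.03  ] [np.float64(0.0128), np.float64(0.0295), np.float64(0.0133), np.float64(0.0289)]
 dir y 105.5
 dir y 104.7
(array([ 0.5057094 , -0.27737511,  0.06447247]), np.float64(0.001026156408932228))
```

```bash
python3 - <<'E'
from h import *
plan((.5086,-.2771,.13),105)
E
```

```text
t 9.5 at [ 0.5024 -0.2682  0.223 ] F [0.  0.1 0.9] w 0.0854 tool-y yaw 95.79
shift tot [-0.0051 -0.0095  0.093 ] per row [-0.001  -0.0019  0.0186] turn tot [-0.03  0.11 -9.21] per row [-0.01  0.02 -1.84]
```

>>> jog_arm(
  commands=[
    [100, [-0.002, -0.005, 0.02], [0, 0, -4]],
    [100, [-0.003, -0.005, 0.025], [0, 0, -5]],
    [100, [0, 0, 0.025], [0, 0, 0]],
    [100, [0, 0, 0.015], [0, 0, 0]],
    [100, [0, 0, 0], [0, 0, 0]],
  ],
)

```text
time: 10.0
eef_pos: [0.5148, -0.271, 0.1368]
orientation: [-0.137, 0.991, -0.0, 0.004]
contact_force: [-0.5, 1.1, 0.6]
grip_width: 0.0855
```

```bash
python3 - <<'E'
from h import *
plan((.5086,-.2771,.104),105)
E
```

```text
t 10.0 at [ 0.5148 -0.271   0.1368] F [-0.5  1.1  0.6] w 0.0855 tool-y yaw 105.73
shift tot [ 0.0079 -0.0042  0.0327] per row [ 0.0016 -0.0008  0.0065] turn tot [-0.06  0.45  0.73] per row [-0.01  0.09  0.15]
```

>>> jog_arm(
  commands=[
    [100, [0.007, -0.004, 0.003], [0, 0.4, 0.7]],
    [100, [0, 0, 0.005], [0, 0, 0]],
    [100, [0, 0, 0.01], [0, 0, 0]],
    [100, [0, 0, 0.004], [0, 0, 0]],
    [100, [0, 0, 0], [0, 0, 0]],
  ],
)

```text
time: 10.5
eef_pos: [0.5115, -0.2757, 0.1162]
orientation: [-0.132, 0.991, -0.002, 0.002]
contact_force: [0.2, -0.2, -0.4]
grip_width: 0.0853
```

```bash
python3 - <<'E'
from h import *
plan((.5086,-.2771,.104),105)
E
```

```text
t 10.5 at [ 0.5115 -0.2757  0.1162] F [ 0.2 -0.2 -0.4] w 0.0853 tool-y yaw 105.16
shift tot [ 0.0032 -0.0005  0.0122] per row [ 0.0006 -0.0001  0.0024] turn tot [-0.25  0.24  0.17] per row [-0.05  0.05  0.03]
```

>>> jog_arm(
  commands=[
    [100, [0.003, 0, 0.006], [0, 0, 0]],
    [100, [0, 0, 0.006], [0, 0, 0]],
    [60, [0, 0, 0], [0, 0, 0]],
    [30, [0, 0, 0], [0, 0, 0]],
    [0, [0, 0, 0], [0, 0, 0]],
  ],
)

```text
time: 11.0
eef_pos: [0.5085, -0.2771, 0.1038]
orientation: [-0.132, 0.991, -0.002, 0.003]
contact_force: [0.1, 0.2, 0.2]
grip_width: 0.0438
```

```bash
python3 - <<'E'
from h import *
plan((.5086,-.2771,.104),105)
E
```

```text
t 11.0 at [ 0.5085 -0.2771  0.1038] F [0.1 0.2 0.2] w 0.0438 tool-y yaw 105.13
shift tot [-0.0001 -0.0001 -0.0002] per row [-0. -0. -0.] turn tot [-0.29  0.29  0.13] per row [-0.06  0.06  0.03]
```

>>> jog_arm(
  commands=[
    [0, [0, 0, 0], [0, 0, 0]],
    [0, [0, 0, 0], [0, 0, 0]],
    [0, [0, 0, 0], [0, 0, 0]],
    [0, [0, 0, 0], [0, 0, 0]],
    [0, [0, 0, 0], [0, 0, 0]],
  ],
)

```text
time: 11.5
eef_pos: [0.5088, -0.2773, 0.1044]
orientation: [-0.132, 0.991, -0.003, 0.003]
contact_force: [-0.3, -0.1, -0.2]
grip_width: 0.0127
```

>>> jog_arm(
  commands=[
    [0, [0, 0, 0], [0, 0, 0]],
    [0, [0, 0, -0.02], [0, 0, 0]],
    [0, [0, 0, -0.03], [0, 0, 0]],
    [0, [0, 0, -0.03], [0, 0, 0]],
    [0, [0, 0, 0], [0, 0, 0]],
  ],
)

```text
time: 12.0
eef_pos: [0.507, -0.276, 0.1837]
orientation: [-0.132, 0.991, -0.0, 0.001]
contact_force: [0.1, 0.2, 0.2]
grip_width: 0.0126
```

```bash
python3 - <<'E'
from h import *
plan((.49,-.13,.2),96.1)
c=load('w3')
print('')
E
```

```text
t 12.0 at [ 0.507  -0.276   0.1837] F [0.1 0.2 0.2] w 0.0126 tool-y yaw 105.13
shift tot [-0.0217  0.1454 -0.0163] per row [-0.0043  0.0291 -0.0033] turn tot [-0.03  0.07  9.03] per row [-0.01  0.01  1.81]
```

>>> jog_arm(
  commands=[
    [0, [-0.003, 0.03, 0], [0, 0, 2]],
    [0, [-0.005, 0.035, 0], [0, 0, 3]],
    [0, [-0.005, 0.035, 0], [0, 0, 3]],
    [0, [-0.01, 0.035, 0], [0, 0, 1]],
    [0, [0, 0, 0], [0, 0, 0]],
  ],
)

```text
time: 12.5
eef_pos: [0.5016, -0.1362, 0.1783]
orientation: [-0.048, 0.999, 0.001, -0.002]
contact_force: [-0.2, 0.3, -0.5]
grip_width: 0.0125
```

```bash
python3 - <<'E'
from h import *
plan((.5418,-.1223,.155),96.1)
E
```

```text
t 12.5 at [ 0.5016 -0.1362  0.1783] F [-0.2  0.3 -0.5] w 0.0125 tool-y yaw 95.51
shift tot [-0.0414  0.0099  0.0232] per row [-0.0083  0.002   0.0046] turn tot [ 0.14 -0.18 -0.59] per row [ 0.03 -0.04 -0.12]
```

>>> jog_arm(
  commands=[
    [0, [-0.015, 0.005, 0.005], [0, 0, -0.6]],
    [0, [-0.018, 0.005, 0.005], [0, 0, 0]],
    [0, [-0.008, 0, 0.008], [0, 0, 0]],
    [0, [0, 0, 0.003], [0, 0, 0]],
    [0, [0, 0, 0], [0, 0, 0]],
  ],
)

```text
time: 13.0
eef_pos: [0.5396, -0.1219, 0.1505]
orientation: [-0.055, 0.998, 0.001, -0.006]
contact_force: [-1.1, -1.0, -0.4]
grip_width: 0.0125
```

```bash
python3 - <<'E'
from h import *
plan((.5418,-.1223,.150),96.1)
c=grab('wrist');save('w6',c);out('w6',c['frame'][100:260,150:360],3.8)
plan((.5418,-.1223,.150),96.1)
E
```

```text
t 13.0 at [ 0.5396 -0.1219  0.1505] F [-1.1 -1.  -0.4] w 0.0125 tool-y yaw 96.26
shift tot [-0.0021 -0.0007  0.0005] per row [-0.0004 -0.0001  0.0001] turn tot [ 0.19 -0.69  0.16] per row [ 0.04 -0.14  0.03]
t 13.05 at [ 0.5395 -0.122   0.1506] F [-0.5 -0.8 -1.3] w 0.013 tool-y yaw 96.24
shift tot [-0.0022 -0.0006  0.0006] per row [-0.0004 -0.0001  0.0001] turn tot [ 0.19 -0.69  0.14] per row [ 0.04 -0.14  0.03]
```

View pics/w6.png

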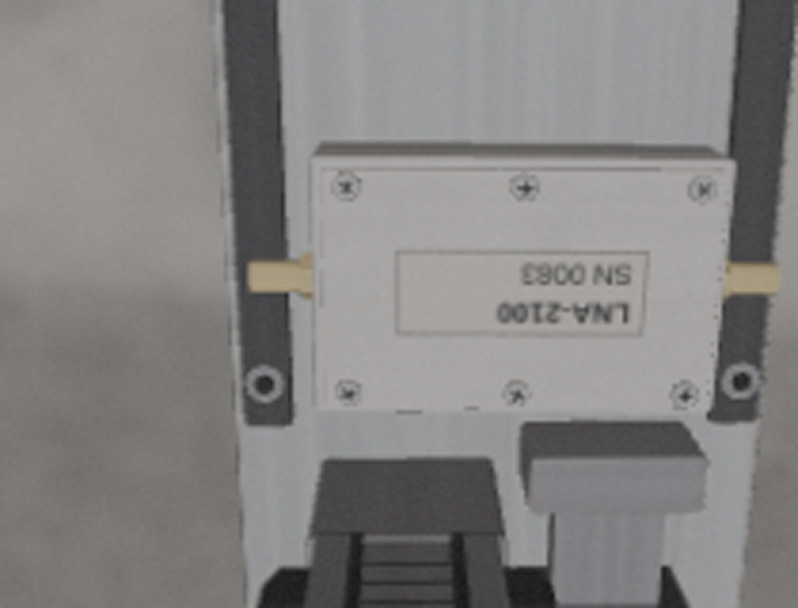

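The spacer's foot bottom front edge runs (323–493,458) in the crop. The module's far top edge is at row 410, and the nose's top front edge runs (530–708,459).

```bash
python3 - <<'E'
from h import *
c=load('w6');f=lambda p:np.array(p)/3.8+[150,100]
a=np.radians(6.1);r=np.array([[np.cos(a),np.sin(a)],[-np.sin(a),np.cos(a)]]) # world->jig dirs
h=np.array([.588,-.0752])
jig=lambda P:(r@(P[:2]-h)+[.085,.021]).round(4)
for n,p,z in(('spL',(323,458),.046),('spR',(493,458),.046),('modL',(315,411),.03),('modR',(712,411),.03),('modnearL',(315,156),.03),('modnearR',(735,160),.03),('noseL',(530,460),.032),('noseR',(708,458),.032),('noseLb',(520,424),.01),('noseRb',(688,424),.01)):
    print(n,jig(atz(c,f(p),z)))
print('tcp',jig(np.array([.5396,-.1219])))
E
```

```text
spL [ 0.0242 -0.0345]
spR [ 0.0242 -0.0047]
modL [ 0.0216 -0.037 ]
modR [0.0215 0.038 ]
modnearL [-0.0261 -0.0359]
modnearR [-0.0257  0.0378]
noseL [0.0307 0.0036]
noseR [0.0303 0.0375]
noseLb [0.0321 0.004 ]
noseRb [0.0321 0.0393]
tcp [ 0.0319 -0.0203]
```

>>> jog_arm(
  commands=[
    [0, [-0.003, -0.001, 0], [0.2, -0.7, 0.1]],
    [0, [0, 0, 0.008], [0, 0, 0]],
    [0, [0, 0, 0.008], [0, 0, 0]],
    [0, [0, 0, 0], [0, 0, 0]],
    [0, [0, 0, 0], [0, 0, 0]],
  ],
)

```text
time: 13.55
eef_pos: [0.5416, -0.1243, 0.1337]
orientation: [-0.052, 0.999, -0.001, 0.001]
contact_force: [0.2, -0.2, -0.6]
grip_width: 0.0127
```

```bash
python3 - <<'E'
from h import *
plan((.5424,-.1225,.1155),96.1)
E
```

```text
t 13.55 at [ 0.5416 -0.1243  0.1337] F [ 0.2 -0.2 -0.6] w 0.0127 tool-y yaw 96.0
shift tot [-0.0009  0.0017  0.0182] per row [-0.0002  0.0003  0.0036] turn tot [-0.07  0.09 -0.1 ] per row [-0.01  0.02 -0.02]
```

>>> jog_arm(
  commands=[
    [0, [-0.001, 0.002, 0.004], [0, 0, 0]],
    [0, [0, 0, 0.005], [0, 0, 0]],
    [0, [0, 0, 0.005], [0, 0, 0]],
    [0, [0, 0, 0.002], [0, 0, 0]],
    [0, [0, 0, 0], [0, 0, 0]],
  ],
)

```text
time: 14.05
eef_pos: [0.5426, -0.1218, 0.1165]
orientation: [-0.053, 0.999, -0.001, 0.001]
contact_force: [0.2, 2.0, -1.5]
grip_width: 0.0128
```

```bash
python3 - <<'E'
from h import *
plan((.5424,-.1225,.1144),96.1)
E
```

```text
t 14.05 at [ 0.5426 -0.1218  0.1165] F [ 0.2  2.  -1.5] w 0.0128 tool-y yaw 96.02
shift tot [ 0.0002 -0.0006  0.0021] per row [ 0.     -0.0001  0.0004] turn tot [-0.08  0.1  -0.08] per row [-0.02  0.02 -0.02]
```

>>> jog_arm(
  commands=[
    [0, [0, 0, 0.002], [0, 0, 0]],
    [0, [0, 0, 0.001], [0, 0, 0]],
    [0, [0, 0, 0.001], [0, 0, 0]],
    [0, [0, 0, 0], [0, 0, 0]],
    [0, [0, 0, 0], [0, 0, 0]],
  ],
)

```text
time: 14.55
eef_pos: [0.5432, -0.122, 0.1144]
orientation: [-0.053, 0.999, -0.001, 0.002]
contact_force: [-0.1, 0.4, -1.0]
grip_width: 0.0125
```

```bash
python3 - <<'E'
from h import *
plan((.5424,-.1225,.1144),96.1)
E
```

```text
t 14.55 at [ 0.5432 -0.122   0.1144] F [-0.1  0.4 -1. ] w 0.0125 tool-y yaw 96.03
shift tot [ 0.0009 -0.0004 -0.    ] per row [ 0.0002 -0.0001 -0.    ] turn tot [-0.13  0.22 -0.07] per row [-0.03  0.04 -0.01]
```

>>> jog_arm(
  commands=[
    [0, [0, 0, 0.001], [0, 0, 0]],
    [0, [0, 0, 0.001], [0, 0, 0]],
    [0, [0, 0, 0.001], [0, 0, 0]],
    [0, [0, 0, 0], [0, 0, 0]],
    [0, [0, 0, 0], [0, 0, 0]],
  ],
)

```text
time: 15.05
eef_pos: [0.5435, -0.1221, 0.1143]
orientation: [-0.053, 0.999, -0.001, 0.003]
contact_force: [-1.0, 0.5, 0.1]
grip_width: 0.0128
```

```bash
python3 - <<'E'
from h import *
plan((.5424,-.1225,.1144),96.1)
E
```

```text
t 15.05 at [ 0.5435 -0.1221  0.1143] F [-1.   0.5  0.1] w 0.0128 tool-y yaw 96.02
shift tot [ 0.0012 -0.0002 -0.0001] per row [ 0.0002 -0.     -0.    ] turn tot [-0.16  0.28 -0.08] per row [-0.03  0.06 -0.02]
```

>>> jog_arm(
  commands=[
    [20, [0, 0, 0], [0, 0, 0]],
    [35, [0, 0, 0], [0, 0, 0]],
    [35, [0, 0, 0], [0, 0, 0]],
    [35, [0, 0, 0], [0, 0, 0]],
    [35, [0, 0, 0], [0, 0, 0]],
  ],
)

```text
time: 15.55
eef_pos: [0.5437, -0.1223, 0.1136]
orientation: [-0.052, 0.999, -0.001, 0.003]
contact_force: [-0.2, 0.1, 0.9]
grip_width: 0.0295
```

>>> jog_arm(
  commands=[
    [35, [0, 0, -0.015], [0, 0, 0]],
    [35, [0, 0, -0.025], [0, 0, 0]],
    [35, [0, 0, -0.03], [0, 0, 0]],
    [20, [0.03, 0, -0.01], [0, 0, 0]],
    [0, [0.035, 0.005, 0], [0, 0, 0]],
  ],
)

```text
time: 16.05
eef_pos: [0.4798, -0.1244, 0.2001]
orientation: [-0.053, 0.999, -0.002, 0.004]
contact_force: [-0.0, 0.3, 0.5]
grip_width: 0.0042
```

```bash
python3 - <<'E'
from h import *
a=np.radians(6.1);r=np.array([[np.cos(a),-np.sin(a)],[np.sin(a),np.cos(a)]])
w=lambda x,y:r@(np.array([x,y])-[.085,.021])+[.588,-.0752]
print('push start',w(-.065,.0005))
plan((*w(-.065,.0005),.14),96.1)
c=grab('wrist');save('w7',c);s=grab('scene');save('s7',s)
u,v=proj(s,[.545,-.11,.03])[0].astype(int)
B=cv2.resize(s['frame'][v-50:v+50,u-50:u+50],(400,400),interpolation=cv2.INTER_CUBIC)
A=cv2.resize(c['frame'],(533,400))
out('w7',np.hstack([A[:,130:],B]))
E
```

```text
push start [ 0.44102772 -0.11152354]
t 16.05 at [ 0.4798 -0.1244  0.2001] F [-0.   0.3  0.5] w 0.0042 tool-y yaw 96.12
shift tot [0.0377 0.0172 0.0597] per row [0.0075 0.0034 0.0119] turn tot [-0.26  0.46  0.02] per row [-0.05  0.09  0.  ]
```

View pics/w7.png

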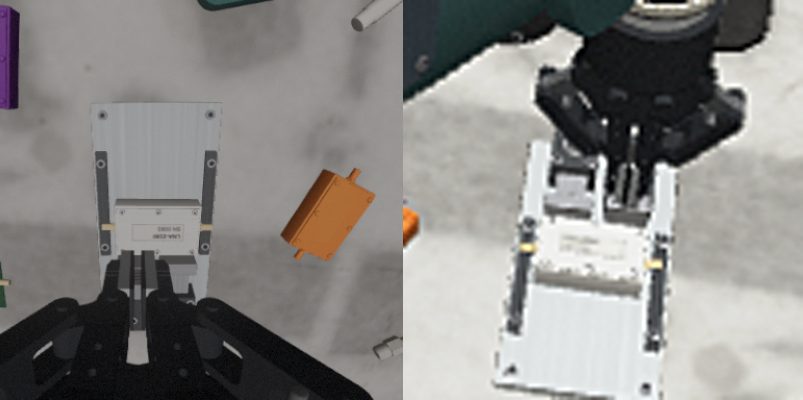

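>>> jog_arm(
  commands=[
    [0, [0.02, 0.008, 0.005], [0, 0, 0]],
    [0, [0.02, 0.008, 0.015], [0, 0.4, 0]],
    [0, [0, 0, 0.02], [0, 0, 0]],
    [0, [0, 0, 0.02], [0, 0, 0]],
    [0, [0, 0, 0], [0, 0, 0]],
  ],
)

```text
time: 16.65
eef_pos: [0.4373, -0.1125, 0.1431]
orientation: [-0.052, 0.999, -0.004, 0.005]
contact_force: [-0.6, 0.2, -0.2]
grip_width: 0.0004
```

```bash
python3 - <<'E'
from h import *
plan((.441,-.1115,.087),96.1)
c=grab('wrist');save('w8',c)
u,v=proj(c,[.5424,-.1225,.03])[0].astype(int);print(u,v)
a=np.radians(6.1);r=np.array([[np.cos(a),np.sin(a)],[-np.sin(a),np.cos(a)]])
E
```

```text
t 16.65 at [ 0.4373 -0.1125  0.1431] F [-0.6  0.2 -0.2] w 0.0004 tool-y yaw 96.0
shift tot [-0.0033  0.0011  0.0561] per row [-0.0007  0.0002  0.0112] turn tot [-0.44  0.5  -0.1 ] per row [-0.09  0.1  -0.02]
232 335
```

>>> jog_arm(
  commands=[
    [0, [-0.001, 0.001, 0.015], [-0.4, 0.5, 0]],
    [0, [0, 0, 0.02], [0, 0, 0]],
    [0, [0, 0, 0.014], [0, 0, 0]],
    [0, [0, 0, 0.004], [0, 0, 0]],
    [0, [0, 0, 0], [0, 0, 0]],
  ],
)

```text
time: 17.2
eef_pos: [0.445, -0.1134, 0.0941]
orientation: [-0.052, 0.999, -0.003, 0.006]
contact_force: [0.1, 0.3, -0.1]
grip_width: -0.0002
```

```bash
python3 - <<'E'
from h import *
plan((.441,-.1115,.087),96.1)
L=[]
for n in('wrist','scene','top'):
    c=grab(n);save('p_'+n,c)
    u,v=proj(c,[.5424,-.1225,.04])[0].astype(int);h=60 if n!='top' else 40
    y0=max(0,min(v-h,384-2*h));x0=max(0,min(u-h,512-2*h))
    if n=='wrist': f=c['frame'][184:384,130:330];print('wrist spacer px',u,v)
    else: f=c['frame'][y0:y0+2*h,x0:x0+2*h]
    L.append(cv2.resize(f,(266,266),interpolation=cv2.INTER_CUBIC))
out('p',np.hstack(L))
E
```

```text
t 17.2 at [ 0.445  -0.1134  0.0941] F [ 0.1  0.3 -0.1] w -0.0002 tool-y yaw 96.01
shift tot [0.0039 0.0024 0.007 ] per row [0.0008 0.0005 0.0014] turn tot [-0.33  0.65 -0.09] per row [-0.07  0.13 -0.02]
wrist spacer px 227 397
```

View pics/p.png

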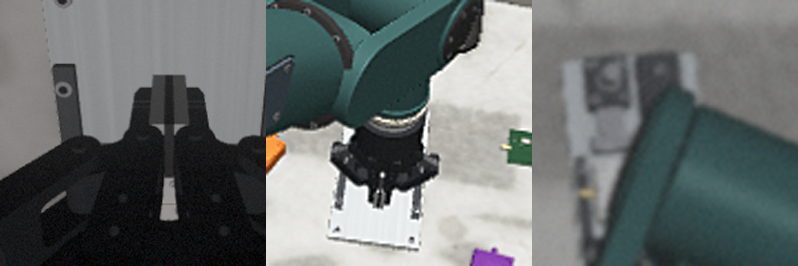

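The last composite has the spacer hidden by the arm. The earlier scene crop in w7 showed it upright beside the nose: foot at (627,207), post at (628,170). The pushing fingers stand centred behind the module.

>>> jog_arm(
  commands=[
    [0, [0, 0.002, 0.007], [-0.3, 0.6, 0]],
    [0, [-0.005, 0, 0], [0, 0, 0]],
    [0, [-0.006, 0, 0], [0, 0, 0]],
    [0, [-0.004, 0, 0], [0, 0, 0]],
    [0, [0, 0, 0], [0, 0, 0]],
  ],
)

```text
time: 17.85
eef_pos: [0.4631, -0.1102, 0.0898]
orientation: [-0.052, 0.999, -0.001, 0.003]
contact_force: [-0.2, 0.1, 0.5]
grip_width: 0.0
```

```bash
cat > j.py <<'E'
from h import *
a=np.radians(6.1);r=np.array([[np.cos(a),np.sin(a)],[-np.sin(a),np.cos(a)]])
s=ctrl.read_state();print('jig xy',(r@(s['eef_pos'][:2]-[.588,-.0752])+[.085,.021]).round(4),'z',s['eef_pos'][2].round(4),'Fjig',(r@s['contact_force'][:2]).round(1),s['contact_force'][2].round(1),'tau',s['torque'].round(2))
w=r.T@(np.array([-.03,.0005])-[.085,.021])+[.588,-.0752]
plan((*w,.087),96.1)
E
python3 j.py
```

```text
jig xy [-0.0429 -0.0005] z 0.0898 Fjig [-0.2  0.1] 0.5 tau [-0.02  0.07 -0.04]
t 17.85 at [ 0.4631 -0.1102  0.0898] F [-0.2  0.1  0.5] w 0.0 tool-y yaw 96.01
shift tot [-0.0129  0.0011  0.0029] per row [-0.0026  0.0002  0.0006] turn tot [-0.17  0.36 -0.09] per row [-0.03  0.07 -0.02]
```

>>> jog_arm(
  commands=[
    [0, [-0.002, 0.001, 0.003], [-0.2, 0.3, 0]],
    [0, [-0.002, 0, 0], [0, 0, 0]],
    [0, [-0.003, 0, 0], [0, 0, 0]],
    [0, [-0.003, 0, 0], [0, 0, 0]],
    [0, [-0.002, 0, 0], [0, 0, 0]],
  ],
)

```text
time: 18.35
eef_pos: [0.475, -0.1078, 0.0864]
orientation: [-0.053, 0.999, 0.0, -0.001]
contact_force: [-1.8, -0.8, 0.8]
grip_width: 0.0002
```

```bash
python3 j.py
```

```text
jig xy [-0.0308  0.0006] z 0.0864 Fjig [-1.8 -0.6] 0.8 tau [-0.01  0.18  0.04]
t 18.35 at [ 0.475  -0.1078  0.0864] F [-1.8 -0.8  0.8] w 0.0002 tool-y yaw 96.02
shift tot [-0.0008 -0.0001 -0.0006] per row [-0.0002 -0.     -0.0001] turn tot [ 0.06 -0.13 -0.08] per row [ 0.01 -0.03 -0.02]
```

>>> jog_arm(
  commands=[
    [0, [-0.0015, 0, 0], [0, 0, 0]],
    [0, [-0.0015, 0, 0], [0, 0, 0]],
    [0, [-0.0015, 0, 0], [0, 0, 0]],
    [0, [-0.0015, 0, 0], [0, 0, 0]],
    [0, [-0.0015, 0, 0], [0, 0, 0]],
  ],
)

```text
time: 18.85
eef_pos: [0.478, -0.1076, 0.0864]
orientation: [-0.053, 0.999, 0.0, -0.009]
contact_force: [-6.0, -1.6, 5.0]
grip_width: -0.0001
```

```bash
python3 j.py
```

```text
jig xy [-0.0278  0.0004] z 0.0864 Fjig [-6.1 -0.9] 5.0 tau [-0.13  0.93  0.01]
t 18.85 at [ 0.478  -0.1076  0.0864] F [-6.  -1.6  5. ] w -0.0001 tool-y yaw 96.05
shift tot [ 0.0022  0.0001 -0.0006] per row [ 0.0004  0.     -0.0001] turn tot [ 0.07 -0.99 -0.05] per row [ 0.01 -0.2  -0.01]
```

>>> jog_arm(
  commands=[
    [0, [-0.002, 0, -0.0005], [0, -0.7, 0]],
    [0, [-0.002, 0, 0], [0, -0.3, 0]],
    [0, [-0.002, 0, 0], [0, 0, 0]],
    [0, [-0.002, 0, 0], [0, 0, 0]],
    [0, [-0.002, 0, 0], [0, 0, 0]],
  ],
)

```text
time: 19.35
eef_pos: [0.4796, -0.1076, 0.0857]
orientation: [-0.053, 0.999, 0.0, -0.012]
contact_force: [-7.6, -1.3, 6.2]
grip_width: -0.0003
```

```bash
python3 j.py
```

```text
jig xy [-0.0262  0.0003] z 0.0857 Fjig [-7.7 -0.5] 6.2 tau [-0.11  1.15  0.03]
t 19.35 at [ 0.4796 -0.1076  0.0857] F [-7.6 -1.3  6.2] w -0.0003 tool-y yaw 96.08
shift tot [ 0.0039  0.0002 -0.0012] per row [ 0.0008  0.     -0.0002] turn tot [ 0.13 -1.42 -0.02] per row [ 0.03 -0.28 -0.  ]
```

>>> jog_arm(
  commands=[
    [0, [-0.002, 0, -0.0015], [0, -1.4, 0]],
    [0, [-0.002, 0, -0.001], [0, -1, 0]],
    [0, [-0.002, 0, -0.0005], [0, -1, 0]],
    [0, [-0.003, 0, -0.0005], [0, -1, 0]],
    [0, [-0.003, 0, -0.0005], [0, -1, 0]],
  ],
)

```text
time: 19.85
eef_pos: [0.4766, -0.1077, 0.085]
orientation: [-0.054, 0.998, 0.003, 0.013]
contact_force: [-13.2, -2.7, 8.0]
grip_width: -0.0002
```

```bash
python3 j.py
```

```text
jig xy [-0.0292  0.0005] z 0.085 Fjig [-13.4  -1.3] 8.0 tau [-0.38  2.06  0.04]
t 19.85 at [ 0.4766 -0.1077  0.085 ] F [-13.2  -2.7   8. ] w -0.0002 tool-y yaw 96.17
shift tot [ 0.0007 -0.     -0.002 ] per row [ 0.0001 -0.     -0.0004] turn tot [0.28 1.54 0.07] per row [0.06 0.31 0.01]
```

>>> jog_arm(
  commands=[
    [0, [-0.002, 0, -0.001], [0, 0.5, 0]],
    [0, [-0.002, 0, -0.001], [0, 0.5, 0]],
    [0, [-0.002, 0, -0.001], [0, 0, 0]],
    [0, [-0.002, 0, -0.001], [0, 0, 0]],
    [0, [-0.002, 0, -0.001], [0, 0, 0]],
  ],
)

```text
time: 20.35
eef_pos: [0.4791, -0.1072, 0.0857]
orientation: [-0.054, 0.999, 0.003, -0.007]
contact_force: [-8.3, -2.2, 2.1]
grip_width: -0.0001
```

```bash
python3 j.py
```

```text
jig xy [-0.0267  0.0008] z 0.0857 Fjig [-8.5 -1.3] 2.1 tau [-0.41  1.17 -0.02]
t 20.35 at [ 0.4791 -0.1072  0.0857] F [-8.3 -2.2  2.1] w -0.0001 tool-y yaw 96.17
shift tot [ 0.0033 -0.0003 -0.0013] per row [ 0.0007 -0.0001 -0.0003] turn tot [ 0.39 -0.81  0.07] per row [ 0.08 -0.16  0.01]
```

```bash
python3 j.py; python3 - <<'E'
from h import *
a=np.radians(6.1);r=np.array([[np.cos(a),np.sin(a)],[-np.sin(a),np.cos(a)]])
w=lambda x,y,z:np.r_[r.T@(np.array([x,y])-[.085,.021])+[.588,-.0752],z]
for n in('wrist','scene'):
    c=grab(n);save('f_'+n,c);g=cv2.GaussianBlur(cv2.cvtColor(c['frame'],cv2.COLOR_RGB2GRAY),(3,3),0).astype(np.float32)
    xs=np.arange(-.032,.012,.0005)
    for y in(-.034,-.03,-.026,-.022,.022,.026,.03,.034):
        p=proj(c,[w(x,y,.03) for x in xs]).astype(np.float32)
        v=cv2.remap(g,p[:,:1],p[:,1:],cv2.INTER_LINEAR)[:,0];d=np.diff(v)
        i=np.argmax(d);k=np.argmin(d);print(n,y,'px',p[30].round(0),'rise',xs[i].round(4),d[i].round(0),'fall',xs[k].round(4),d[k].round(0),v[::8].round(0))
E
python3 j.py
```

```text
jig xy [-0.0267  0.0008] z 0.0857 Fjig [-8.5 -1.3] 2.1 tau [-0.41  1.17 -0.02]
t 20.35 at [ 0.4791 -0.1072  0.0857] F [-8.3 -2.2  2.1] w -0.0001 tool-y yaw 96.17
shift tot [ 0.0033 -0.0003 -0.0013] per row [ 0.0007 -0.0001 -0.0003] turn tot [ 0.39 -0.81  0.07] per row [ 0.08 -0.16  0.01]
wrist -0.034 px [190. 288.] rise -0.0125 4.0 fall -0.019 -21.0 [141. 142. 128.  92.  25.  34.  21.  27.  26.  33.  34.]
wrist -0.03 px [198. 288.] rise 0.0 4.0 fall -0.029 -20.0 [139.  77.  83.  92.  26.  22.  26.  26.  26.  33.  34.]
wrist -0.026 px [205. 288.] rise -0.017 10.0 fall -0.0145 -30.0 [144.  79.  83.  93. 123.  24.  20.  20.  32.  17.  16.]
wrist -0.022 px [213. 288.] rise -0.017 15.0 fall -0.015 -36.0 [141.  77.  82.  93. 133.  22.  22.  21.  14.  17.  14.]
wrist 0.022 px [296. 288.] rise -0.0175 7.0 fall -0.0155 -29.0 [141.  78.  80.  91.  95.  23.  20.  17.  15.  14.  16.]
wrist 0.026 px [304. 288.] rise -0.017 16.0 fall -0.0145 -36.0 [141.  78.  81.  90. 139.  22.  20.  17.  17.  17.  15.]
wrist 0.03 px [311. 288.] rise -0.0005 4.0 fall -0.029 -21.0 [139.  78.  80.  90.  36.  22.  25
[... 674 characters left out ...]
0 [174. 138. 151. 151. 108.  55.  38.  48.  57.  61.  62.]
scene 0.026 px [287. 187.] rise -0.0255 2.0 fall -0.015 -8.0 [170. 134. 147. 133.  78.  38.  32.  42.  52.  57.  52.]
scene 0.03 px [286. 187.] rise -0.0245 3.0 fall -0.016 -9.0 [170. 137. 147. 151. 107.  50.  26.  30.  41.  46.  41.]
scene 0.034 px [285. 186.] rise -0.025 3.0 fall -0.013 -11.0 [191. 163. 170. 190. 179. 110.  41.  25.  31.  37.  39.]
jig xy [-0.0267  0.0008] z 0.0857 Fjig [-7.3 -1.1] 0.9 tau [-0.38  1.22 -0.  ]
t 20.45 at [ 0.4791 -0.1072  0.0857] F [-7.1 -1.9  0.9] w -0.0003 tool-y yaw 96.17
shift tot [ 0.0033 -0.0003 -0.0013] per row [ 0.0007 -0.0001 -0.0003] turn tot [ 0.39 -0.81  0.08] per row [ 0.08 -0.16  0.02]
```

The module's rear edge reads at jig x = -17 mm on both sides. That is exactly the seated position, and square. The push is steady at about 7 N, so I'm handing in.

```bash
python3 -c "
from h import *
print(ctrl.hand_in())"; python3 j.py
```

```text
the job is handed in; nothing more can be done
None
the job is handed in; nothing more can be done
```

I handed the job in at about 20.5 s of robot time, with the fingers still pressing the module. All three steps were carried out, and no verdict was reported.

- **Pin:** I moved it from the stand into the sliding stop's hole. It slid in freely with no jamming. A later scene picture shows its flange resting on the housing.
- **Spacer:** I stood it on the bed in front of the plain stop and let go of it with the pads clear. A scene crop seemed to show it upright.
- **Module:** I pushed it until it hit a hard stop. Its rear edge measured 17 mm behind the jig's centre on both sides, the position expected when it is square against the spacer and nose. The last readings were about 7 to 8 N of push and 1 to 2 N of vertical force.

**Not confirmed:**
- **Spacer in the end pose:** the arm hid it, so its upright, seated position is inferred from the module's position and the hard stop. The last of the 12 pictures I could view did not show it.
- **Separate spacer and nose forces:** they could not be measured. With the nose spring at 2.5 N, I estimate about 3.5 N on the spacer.
- **Fingers:** they were tilted about 0.8° at the end.
- **Bystanders:** I did not recheck the tape roll, green board and connector, but the arm never worked near them.

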